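# Slide the top slate off the pile onto the bakery display step

### The arm

A 7-joint arm with a two-finger parallel gripper is mounted at the origin on the work surface. World frame = base frame: x ahead of the robot, y to its left, z up, the work surface at z = 0. Lengths are in m, angles in rad, forces in N, time in s.
With the tool pointing down it reaches from about 0.4 to 0.85 m from the base axis. Payload 10.4 kg.
Tool frame: the origin (TCP) lies on the centre line of the jaws, within the pads' length; the fingertips stand 11 mm ahead of it and the grasp point (between the pads) lies 8 mm behind it (manip.finger_overhang is the distance from the TCP to the fingertips, in m); z points along the fingers, y is the line along which they close (so a half turn about z gives the same grasp; the last joint's range is limited). The gripper opens to 85 mm and grips with 20 to 120 N. Pads are 22 mm wide; open, the fingers measure 114 mm over their backs; the gripper's body (76 mm by 85 mm) begins 54 mm behind the grasp point. The pads swing forward as they close: fully open they stand 13 mm farther back than shut.
Start: joints at [1.152, 0.332, -0.065, 1.46, 0.022, 1.35, -0.088], TCP at [0.241, -0.577, 0.242] pointing down, gripper open.
Joint ranges: [-2.6, 2.6], [-0.5, 2.12], [-1.47, 1.34], [0.16, 2.42], [-1.27, 4.41], [0.06, 2.06], [-2.6, 2.6]. Speed limits (rad/s): [2.22, 2.22, 2.79, 2.79, 3.14, 3.14, 3.14].

### API

Orientations are given as a unit quaternion [x, y, z, w].
In Python, from workcell import manip, imaging, workorder gives the robot as it stands.
- The arm moves only by the tool jog_arm, never from a script. Its argument "deltas" is a list of rows, each an object with "gripper": the opening, from 0 (shut) to 1 (fully open); "offset": the shift along the tool's x, y, z in m, a list of three; "rotation": the turn, a rotation vector about the tool's x, y, z in degrees, a list of three. In form: [{"gripper": gripper, "offset": [tx, ty, tz], "rotation": [ax, ay, az]}, ...]. A call has 1 to 20 rows; each row shifts and turns the commanded pose from where the row before left it, along the tool's axes as they then stand; what a row does not reach is not made up. A row lasts 1/10 s, in which the tool goes at most 50 mm and 8.59 degrees, less where a joint would pass 70% of its speed; a pose out of reach is approached as far as the arm can. A call with a gripper value outside its range is refused whole. The fingers move at their own pace and stop on an object; "newtons" is the grip in N (left out, the last holds). Time passes only in rows, so rows that do not move let the fingers close. It gives the time, the measured TCP pose, the force, the opening and the grip force at its end, in the units of the state.
- manip.get_obs(): the state, without advancing time (a new reading comes with each control period).
- imaging.camera(name): name is "scene" or "top"; returns the picture (480x640x3 uint8, blue, green, red); there is no depth.
- imaging.camera_model(name): a dict with "camera_matrix" (3x3 intrinsics, pixels), "world_to_cam" (4x4, takes a point from world to camera coordinates). Camera axes: x right, y up, looking along -z (the intrinsics and any distortion apply to the point x, -y, -z); pixel columns grow to the right and rows downward; lengths in m; the calibration is good to about 2 mm. A picture is of the moment at which its call begins. camera_model takes no time and is no camera call.
- workorder.hand_in(): hands the job in; it is judged then, once.
The state is a dict: "clock": time; "joint_pos": joint angles; "joint_velocities": joint speeds; "tau": joint torques, N m; "position": TCP position; "ee_rot": TCP orientation; "ft_force": force on the tool from outside, world axes, zero at the start; "torque": the same for the moment, N m; "grip_width": opening from 0.0 (shut) to 1.0 (fully open); "grasp_force": force on a finger pad.
Only numpy, scipy, OpenCV 4.12 (cv2) and the standard library are available. Lean on these libraries where they do the work, as an engineer would, in place of code of your own. Each camera call takes 0.05 s, during which the arm holds its last target. There are 200 camera calls.

### The job

Draw the top slate plate sideways off the pile in the beech caddy onto the free end of the white display step, sliding it gently and never lifting or tipping it, and leave the slates beneath it lying where they are. Then push it gently up square against the price rail so that it lies wholly on the step, clear of the caddy and of the filled slate next to it, and let go; disturb nothing else on the counter.

Things in the scene. Friction and masses are not known exactly. Their poses are not given: they have to be found in the camera images.
- slate_top: Top of the pile: dark grey slate plate 110 (x) x 150 (y) x 8 mm, about 0.36 kg, too wide to grip. Origin: centre of its underside, z up. Underside smooth: friction about 0.34; top rougher: 0.48 under fingertips. A steady press of 7 to 11 N carries it along. Brittle: a press or knock of the fingers above 18 N breaks it. In the caddy it has 1 to 5 mm of play to each wall.
- slate_second: The plate directly under it, the same size; origin: centre of its underside, 8 mm below that of the top one. It and the two below it must stay in the caddy as they are.
- slate_third: The third plate of the pile, the same size; origin: centre of its underside.
- slate_low: The lowest plate of the pile, the same size, on the caddy's floor; origin: centre of its underside.
- caddy: Fixed beech caddy holding the pile: floor 8 mm thick, walls 10 mm thick and 50 mm high at +x, -x (inner faces at x = +58, -58 mm) and +y (inner face y = +78 mm); they stand 10 mm above the top slate. Its -y side, where the floor ends at y = -78 mm, is open and faces the step. Origin: on the counter under the middle of the pile; x points roughly away from the robot, z up.
- step: Fixed white display step, 200 (x) x 360 (y) mm, flat top 30 mm above its origin and 1 to 3 mm below the top slate's underside in the pile. Origin: centre of its underside; axes within 0.03 rad of the caddy's. Its +y end is 2 to 14 mm from the caddy's open side. The rail stands along its +x edge, 15 to 50 mm beyond the +x edge of the slate in the caddy. The half next to the caddy is free.
- rail: The price rail, a fixed thin aluminium strip 360 mm long, rising 20 mm above the step's top. Origin: foot of its inner face, in the middle of its length, at the height of the step's top (97, 0, 30 mm in the step's frame); axes as the step's. Thin: a push against it above 18 N bends it.
- step_end (a point): Middle of the upper edge of the step's +y end, next to the caddy (0, 180, 30 mm in the step's frame).
- slate_filled: The filled slate, the same size, already lying on the far half of the step with two choux buns on it; leave it alone. Origin: centre of its underside.
- choux_a: A choux bun, 58 mm wide and 34 mm high, on the filled slate; origin under its centre.
- choux_b: The other choux bun on the filled slate; origin under its centre.
- terminal: Loose black card terminal, 160 x 75 x 22 mm, flat on the counter; origin under its centre.
- calculator: Loose grey calculator, 150 x 110 x 18 mm, flat on the counter; origin under its centre.
- tongs: Loose steel pastry tongs, 180 mm long, flat on the counter; origin near the middle.
- cookie_jar: Loose biscuit jar with a wooden lid, 136 mm wide, 165 mm high; origin under its centre.
- tag_stand: Loose price tag stand, 85 mm wide, 65 mm high; origin under its centre.
There are look-alikes about, which are no part of the job. What is shaped like the slate_top but turquoise is not meant.

How it is judged:
At the end, for the whole second after the job is handed in: The top slate lies flat and at rest wholly on the step, its +x edge within 2.5 mm of the price rail and square to it within 0.04 rad, short of the step's end by the caddy and clear of the filled slate; the three other slates lie within 6 mm of where they were (x of slate_top in the frame of step between 0.0395 and 0.044 m and y of slate_top in the frame of step below 0.105 m and y of slate_top in the frame of slate_filled above 0.151 m and z of slate_top in the frame of step between 0.0275 and 0.0325 m and angle between the y axis of slate_top and the y axis of step, either way round below 0.04 rad and angle between slate_top's own z axis and vertical below 0.02 rad and linear speed of slate_top below 0.01 m/s and distance of each of slate_second, slate_third, slate_low from where it was at the start of the episode below 0.006 m); the robot touches nothing.
It fails at once if the fingers press or knock the slate harder than 18 N (contact force between the fingers and slate_top above 18 N).
It fails at once if the slate is driven against the price rail harder than 18 N (contact force between slate_top and rail above 18 N).
It fails at once if the top slate is tipped by more than 0.15 rad or lifted more than 10 mm above its place in the pile (angle between slate_top's own z axis and vertical above 0.15 rad or z of slate_top in the frame of caddy above 0.042 m).
It fails at once if a slate left in the pile is shifted by more than 6 mm (distance of any of slate_second, slate_third, slate_low from where it was at the start of the episode above 0.006 m).
It fails at once if the filled slate, a bun or something else on the counter is shifted by more than 10 mm (distance of any of slate_filled, choux_a, choux_b, terminal, calculator, tongs, cookie_jar, tag_stand from where it was at the start of the episode above 0.01 m).
It also fails if it takes over 64 s, if anything falls off the work surface, if the arm or the gripper's body presses on something with over 40 N, if the wrist force passes 120 N, or if a joint passes its speed limit or range.

## Working session

There is one attempt and no reset: what is moved stays moved. The work goes in short steps, Python scripts to look and compute and a tool call to move; the robot and the scene stay as the last step left them, time stands still between calls to the robot, and variables do not carry over. Pictures are saved under pics/ and viewed, at most 10 in all, crops included, and the job is handed in when it is done.

Besides the shell and the picture viewer there is one more tool, called after "Request:" as name(argument=value, ...) on one line, values as JSON. jog_arm: Moves the arm, as the interface text tells. Its arguments: {"type":"object","properties":{"deltas":{"type":"array","items":{"type":"object","properties":{"gripper":{"type":"number"},"offset":{"type":"array","items":{"type":"number"}},"rotation":{"type":"array","items":{"type":"number"}}}}},"newtons":{"type":"number"}},"required":["deltas"]}

```bash
mkdir -p pics; python3 - <<'E'
from workcell import manip, imaging
import cv2
o=manip.get_obs(); print(o['clock'],o['position'],o['ee_rot'],o['ft_force'],o['grip_width'],manip.finger_overhang)
for n in('top','scene'):
    cv2.imwrite(f'pics/{n}0.png',imaging.camera(n)); m=imaging.camera_model(n); print(m)
E
```

```text
0.0 [ 0.24082158 -0.57636894  0.24153006] [ 9.80484124e-01  1.96597094e-01 -1.65157687e-04 -6.62219773e-04] [0.35228862 0.25861051 0.4930212 ] 1.0022371784791961 0.011
{'camera_matrix': array([[602.82719885,   0.        , 322.38310861],
       [  0.        , 602.82719885, 242.03792693],
       [  0.        ,   0.        ,   1.        ]]), 'world_to_cam': array([[ 0.02512916, -0.9996595 , -0.00702941, -0.04308202],
       [ 0.99332195,  0.02417656,  0.112814  , -0.51322762],
       [-0.11260564, -0.00981739,  0.99359126, -1.72338604],
       [ 0.        ,  0.        ,  0.        ,  1.        ]])}
{'camera_matrix': array([[504.797228  ,   0.        , 318.45772583],
       [  0.        , 504.797228  , 244.43867534],
       [  0.        ,   0.        ,   1.        ]]), 'world_to_cam': array([[ 0.25030544,  0.96794897,  0.0205422 , -0.10277508],
       [-0.66506492,  0.15648482,  0.73020624,  0.33184999],
       [ 0.70358783, -0.19643649,  0.68291791, -1.61827231],
       [ 0.        ,  0.        ,  0.        ,  1.        ]])}
```

View pics/top0.png

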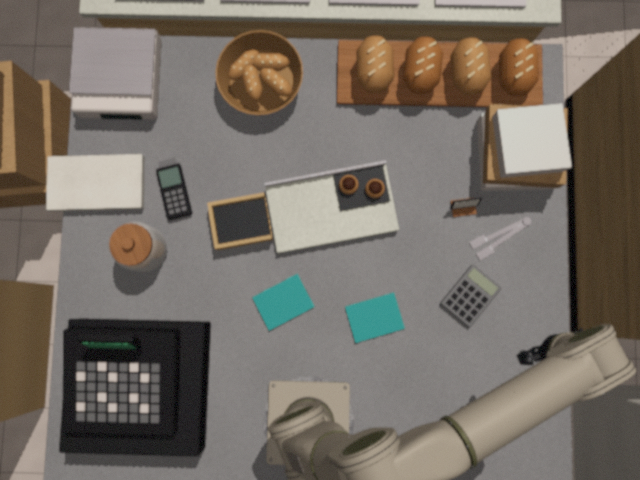

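View pics/scene0.png

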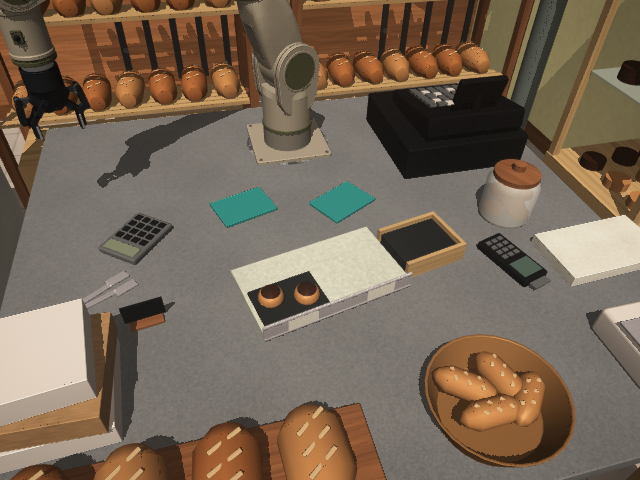

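Top view: caddy around (240,221), step (267–397, 163–252) with the rail on its upper edge, and the filled slate at (361,187). Enlarging both views for corner readings.

```bash
python3 - <<'E'
import cv2
a=cv2.imread('pics/top0.png')[150:260,200:405]
b=cv2.imread('pics/scene0.png')[205:345,225:475]
cv2.imwrite('pics/c0.png',cv2.resize(a,(780,int(110*780/205)),interpolation=cv2.INTER_CUBIC))
cv2.imwrite('pics/c1.png',cv2.resize(b,(750,420),interpolation=cv2.INTER_CUBIC))
E
```

```text
(no output)
```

View pics/c0.png

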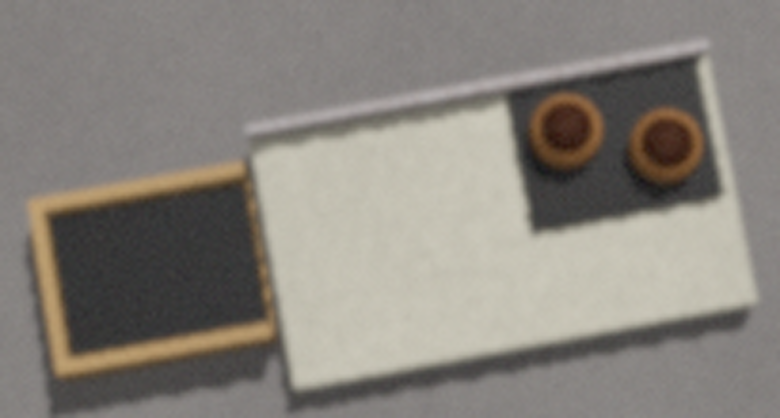

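View pics/c1.png

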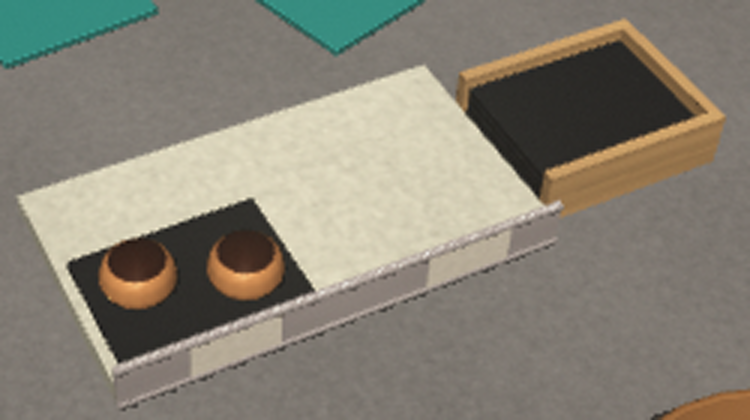

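Top crop shows step corners at crop (294,390), (755,300), the rail top ends at (248,130) and (708,42), and the caddy outer corners at (60,375), (30,203), (245,163), (274,340). The oblique crop gives the matching corners, so I'll fit both poses jointly.

```bash
cat > h.py <<'E'
import numpy as np
from workcell import imaging
from scipy.optimize import least_squares
M={n:imaging.camera_model(n) for n in('top','scene')}
def proj(n,P):
    m=M[n];P=np.atleast_2d(P);T=np.array(m['world_to_cam']);c=P@T[:3,:3].T+T[:3,3]
    K=m['camera_matrix'];return np.c_[K[0,0]*c[:,0]/-c[:,2]+K[0,2],K[1,1]*-c[:,1]/-c[:,2]+K[1,2]]
def crop(uv,s,o): return (np.array(uv,float)+.5)/s-.5+np.array(o)
def w(p,L):
    L=np.array(L,float);c,s=np.cos(p[2]),np.sin(p[2])
    return np.c_[p[0]+c*L[:,0]-s*L[:,1],p[1]+s*L[:,0]+c*L[:,1],L[:,2]]
def fit(obs,p0):  # obs: list of (cam, local pts, px)
    f=lambda p:np.concatenate([(proj(n,w(p,L))-u).ravel() for n,L,u in obs])
    r=least_squares(f,p0,loss='soft_l1');return r.x,f(r.x).reshape(-1,2)
E
python3 - <<'E'
from h import *
t=lambda q:crop(q,780/205,(200,150)); s=lambda q:crop(q,3,(225,205))
np.set_printoptions(precision=4,suppress=True)
S=[('top',[(-.1,.18,.03),(-.1,-.18,.03),(.1,.18,.05),(.1,-.18,.05)],t([(294,390),(755,300),(248,127),(708,39)])),
('scene',[(-.1,.18,.03),(-.1,-.18,.03),(.1,.18,.05),(.1,-.18,.05)],s([(425,66),(19,197),(560,206),(117,371)]))]
C=[('top',[(-.068,.088,.05),(.068,.088,.05),(.068,-.078,.05),(-.068,-.078,.05)],t([(60,376),(29,203),(244,162),(274,340)])),
('scene',[(-.068,.088,.05),(.068,.088,.05),(.068,-.078,.05),(-.068,-.078,.05)],s([(625,20),(723,118),(545,175),(459,75)]))]
B=[(-.055,-.075,.04),(.055,-.075,.04)]
for nm,o in(('step',S),('caddy',C)):
    for sub in (o,o[:1],o[1:]):
        p,r=fit(sub,[.6,0,.19]);print(nm,p,'res',np.abs(r).max());
        if sub is o: print(r)
    globals()[nm]=fit(o,[.6,0,.19])[0]
fil=[('top',[(-.055,-.075,.038),(-.055,.075,.038)],t([(720,198),(535,231)])),('scene',[(-.055,-.075,.038),(-.055,.075,.038)],s([(68,262),(254,199)]))]
p,r=fit(fil,[.6,-.1,.19]);print('filled',p,r)
def rel(a,p):
    d=p[:2]-a[:2];c,s_=np.cos(a[2]),np.sin(a[2]);return c*d[0]+s_*d[1],-s_*d[0]+c*d[1],p[2]-a[2]
print('filled in step',rel(step,p),'caddy in step',rel(step,caddy))
sl=[('top',B+[(.055,.075,.04)],t([(270,322),(245,182),(51,213)])),('scene',B,s([(468,95),(545,170)]))]
p,r=fit(sl,caddy);print('slate',p,r,rel(step,p),rel(caddy,p))
E
```

```text
step [ 0.6216 -0.0521  0.2107] res 1.687548231108309
[[-0.7114 -1.6875]
 [-0.1642 -0.8318]
 [-1.2996 -0.5508]
 [-0.6309  0.0068]
 [-0.6969 -0.6314]
 [-1.2075 -0.2367]
 [ 0.2975 -1.0878]
 [-1.5478 -0.2072]]
step [ 0.6195 -0.0542  0.2128] res 0.818998117375429
step [ 0.6234 -0.0504  0.2096] res 1.2846565755954202
caddy [0.5716 0.2071 0.1925] res 1.9249820299787643
[[-1.4921 -0.8292]
 [-0.2145 -1.3893]
 [-0.1659 -0.0854]
 [-0.6897 -0.9754]
 [-0.8337 -1.0515]
 [-0.6278 -0.8064]
 [ 0.0322  0.5505]
 [-1.4157 -1.925 ]]
caddy [0.5694 0.2052 0.2068] res 0.6271158024753731
caddy [0.5743 0.2077 0.1839] res 1.494646197978767
filled [ 0.6794 -0.1365  0.211 ] [[ 0.1616 -1.7646]
 [-1.8136 -0.9817]
 [-0.5161 -0.8629]
 [-0.397  -1.2016]]
filled in step (np.float64(0.03878055011276982), np.float64(-0.09464766929774401), np.float64(0.0002565215831620282)) caddy in step (np.float64(0.0052828740386538856), np.float64(0.2639445452736429), np.float64(-0.01819062616171324))
slate [0.5722 0.2075 0.2025] [[-1.0268 -0.5502]
 [-0.7415 -0.5979]
 [-0.5255  0.2738]
 [-0.8969 -2.2963]
 [-1.9093  1.5349]] (np.float64(0.005950348603149962), np.float64(0.26418515316663244), np.float64(-0.00823723454611025)) (np.float64(0.0006629875673915006), np.float64(0.00025270919631542913), np.float64(0.009953391615602991))
```

Request:
jog_arm(deltas=[{"gripper": 0.6,"rotation": [0,0,3.7]},{"gripper": 0.6,"rotation": [0,0,3.7]},{"gripper": 0.6,"rotation": [0,0,3.6]},{"gripper": 0.6,"offset": [0.029,-0.0215,0]},{"gripper": 0.6,"offset": [0.029,-0.0215,0]},{"gripper": 0.6,"offset": [0.029,-0.0215,0]},{"gripper": 0.6,"offset": [0.029,-0.0215,0]},{"gripper": 0.6,"offset": [0.029,-0.0215,0]},{"gripper": 0.6,"offset": [0.029,-0.0215,0]},{"gripper": 0.6,"offset": [0.029,-0.0215,0]},{"gripper": 0.6,"offset": [0.029,-0.0215,0]},{"gripper": 0.6,"offset": [0.029,-0.0215,0]},{"gripper": 0.6,"offset": [0.029,-0.0215,0]},{"gripper": 0.6,"offset": [0.029,-0.0215,0]},{"gripper": 0.6,"offset": [0.029,-0.0215,0]},{"gripper": 0.6,"offset": [0.029,-0.0215,0]},{"gripper": 0.6,"offset": [0.029,-0.0215,0]}])

```text
schema error: expected keys gripper, offset, rotation
```

Request:
jog_arm(deltas=[{"gripper": 0.6,"offset": [0,0,0],"rotation": [0,0,3.7]},{"gripper": 0.6,"offset": [0,0,0],"rotation": [0,0,3.7]},{"gripper": 0.6,"offset": [0,0,0],"rotation": [0,0,3.6]},{"gripper": 0.6,"offset": [0.029,-0.0215,0],"rotation": [0,0,0]},{"gripper": 0.6,"offset": [0.029,-0.0215,0],"rotation": [0,0,0]},{"gripper": 0.6,"offset": [0.029,-0.0215,0],"rotation": [0,0,0]},{"gripper": 0.6,"offset": [0.029,-0.0215,0],"rotation": [0,0,0]},{"gripper": 0.6,"offset": [0.029,-0.0215,0],"rotation": [0,0,0]},{"gripper": 0.6,"offset": [0.029,-0.0215,0],"rotation": [0,0,0]},{"gripper": 0.6,"offset": [0.029,-0.0215,0],"rotation": [0,0,0]},{"gripper": 0.6,"offset": [0.029,-0.0215,0],"rotation": [0,0,0]},{"gripper": 0.6,"offset": [0.029,-0.0215,0],"rotation": [0,0,0]},{"gripper": 0.6,"offset": [0.029,-0.0215,0],"rotation": [0,0,0]},{"gripper": 0.6,"offset": [0.029,-0.0215,0],"rotation": [0,0,0]},{"gripper": 0.6,"offset": [0.029,-0.0215,0],"rotation": [0,0,0]},{"gripper": 0.6,"offset": [0.029,-0.0215,0],"rotation": [0,0,0]},{"gripper": 0.6,"offset": [0.029,-0.0215,0],"rotation": [0,0,0]}])

```text
clock: 1.8
position: [0.5783, -0.1986, 0.242]
ee_rot: [0.995, 0.102, -0.0, -0.0]
ft_force: [0.7, -0.3, 0.5]
grip_width: 0.601
grasp_force: 0.0
```

Request:
jog_arm(deltas=[{"gripper": 0.6,"offset": [0.0064,-0.0332,0],"rotation": [0,0,0]},{"gripper": 0.6,"offset": [0.0064,-0.0332,0],"rotation": [0,0,0]},{"gripper": 0.6,"offset": [0.0064,-0.0332,0],"rotation": [0,0,0]},{"gripper": 0.6,"offset": [0.0064,-0.0332,0],"rotation": [0,0,0]},{"gripper": 0.6,"offset": [0.0064,-0.0332,0],"rotation": [0,0,0]},{"gripper": 0.6,"offset": [0.0064,-0.0332,0],"rotation": [0,0,0]},{"gripper": 0.6,"offset": [0.0064,-0.0332,0],"rotation": [0,0,0]},{"gripper": 0.6,"offset": [0.0064,-0.0332,0],"rotation": [0,0,0]},{"gripper": 0.6,"offset": [0.0064,-0.0332,0],"rotation": [0,0,0]},{"gripper": 0.6,"offset": [0.0064,-0.0332,0],"rotation": [0,0,0]},{"gripper": 0.6,"offset": [0.0064,-0.0332,0],"rotation": [0,0,0]},{"gripper": 0.6,"offset": [0.0064,-0.0332,0],"rotation": [0,0,0]},{"gripper": 0.6,"offset": [0,0,0.03],"rotation": [0,0,0]},{"gripper": 0.6,"offset": [0,0,0.03],"rotation": [0,0,0]},{"gripper": 0.6,"offset": [0,0,0.03],"rotation": [0,0,0]},{"gripper": 0.6,"offset": [0,0,0.03],"rotation": [0,0,0]},{"gripper": 0.6,"offset": [0,0,0.03],"rotation": [0,0,0]},{"gripper": 0.6,"offset": [0,0,0.02],"rotation": [0,0,0]},{"gripper": 0.6,"offset": [0,0,0],"rotation": [0,0,0]}])

```text
clock: 3.7
position: [0.5702, 0.2049, 0.069]
ee_rot: [0.995, 0.102, -0.003, 0.001]
ft_force: [0.4, -0.5, 1.7]
grip_width: 0.601
grasp_force: 0.0
```

```bash
python3 - <<'E'
from workcell import imaging
import cv2
b=imaging.camera('scene')[150:345,225:495]
cv2.imwrite('pics/d1.png',cv2.resize(b,(780,563),interpolation=cv2.INTER_CUBIC))
E
```

```text
(no output)
```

View pics/d1.png

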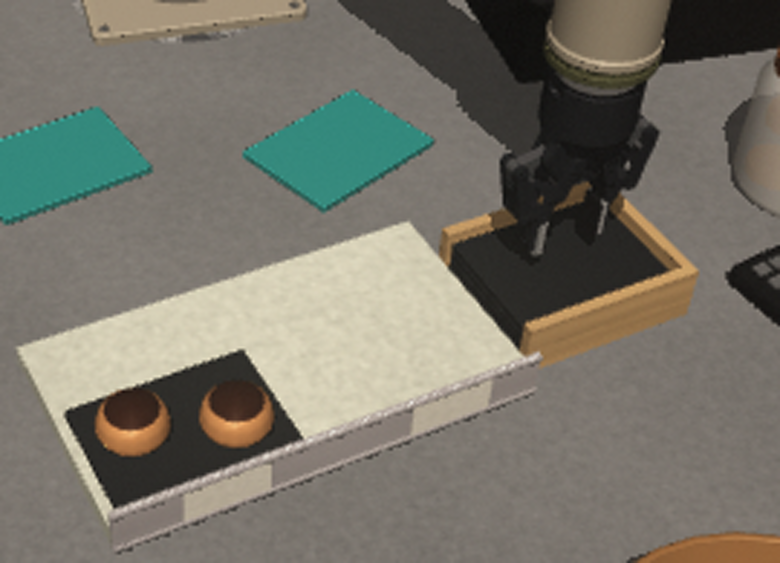

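The open fingers at crop (540,240) and (603,215) hang just above the middle of the slate, well inside the walls. Lowering.

Request:
jog_arm(deltas=[{"gripper": 0.6,"offset": [0,0,0.004],"rotation": [0,0,0]},{"gripper": 0.6,"offset": [0,0,0.004],"rotation": [0,0,0]},{"gripper": 0.6,"offset": [0,0,0.003],"rotation": [0,0,0]},{"gripper": 0.6,"offset": [0,0,0.003],"rotation": [0,0,0]},{"gripper": 0.6,"offset": [0,0,0.002],"rotation": [0,0,0]},{"gripper": 0.6,"offset": [0,0,0],"rotation": [0,0,0]},{"gripper": 0.6,"offset": [0,0,0],"rotation": [0,0,0]}])

```text
clock: 4.45
position: [0.5723, 0.206, 0.0564]
ee_rot: [0.995, 0.102, 0.0, 0.0]
ft_force: [-0.4, -0.2, -0.0]
grip_width: 0.6
grasp_force: 0.0
```

Request:
jog_arm(deltas=[{"gripper": 0.6,"offset": [0,0,0.001],"rotation": [0,0,0]},{"gripper": 0.6,"offset": [0,0,0.001],"rotation": [0,0,0]},{"gripper": 0.6,"offset": [0,0,0],"rotation": [0,0,0]}])

```text
clock: 4.75
position: [0.5722, 0.2059, 0.0542]
ee_rot: [0.995, 0.102, -0.0, 0.0]
ft_force: [0.5, 0.4, -0.0]
grip_width: 0.598
grasp_force: 0.0
```

Request:
jog_arm(deltas=[{"gripper": 0.6,"offset": [0,0,0.001],"rotation": [0,0,0]},{"gripper": 0.6,"offset": [0,0,0],"rotation": [0,0,0]}])

```text
clock: 4.95
position: [0.5722, 0.2059, 0.0532]
ee_rot: [0.995, 0.102, -0.0, 0.0]
ft_force: [-0.2, -0.7, -0.1]
grip_width: 0.603
grasp_force: 0.0
```

Request:
jog_arm(deltas=[{"gripper": 0.6,"offset": [0,0,0.001],"rotation": [0,0,0]},{"gripper": 0.6,"offset": [0,0,0.001],"rotation": [0,0,0]},{"gripper": 0.6,"offset": [0,0,0.001],"rotation": [0,0,0]},{"gripper": 0.6,"offset": [0,0,0],"rotation": [0,0,0]}])

```text
clock: 5.35
position: [0.5721, 0.2059, 0.0501]
ee_rot: [0.995, 0.102, -0.0, 0.0]
ft_force: [-0.9, 0.5, 0.5]
grip_width: 0.603
grasp_force: 0.0
```

Request:
jog_arm(deltas=[{"gripper": 0.6,"offset": [0,0,0.001],"rotation": [0,0,0]},{"gripper": 0.6,"offset": [0,0,0.0005],"rotation": [0,0,0]},{"gripper": 0.6,"offset": [0,0,0],"rotation": [0,0,0]}])

```text
clock: 5.65
position: [0.5722, 0.2059, 0.0487]
ee_rot: [0.995, 0.102, -0.0, 0.0]
ft_force: [-0.4, 0.2, -0.1]
grip_width: 0.597
grasp_force: 0.0
```

Request:
jog_arm(deltas=[{"gripper": 0.6,"offset": [0,0,0.001],"rotation": [0,0,0]},{"gripper": 0.6,"offset": [0,0,0],"rotation": [0,0,0]}])

```text
clock: 5.85
position: [0.5723, 0.206, 0.0479]
ee_rot: [0.995, 0.102, 0.0, 0.0]
ft_force: [-1.2, 0.4, 2.1]
grip_width: 0.601
grasp_force: 1.0
```

Request:
jog_arm(deltas=[{"gripper": 0.6,"offset": [0,0,0.0005],"rotation": [0,0,0]},{"gripper": 0.6,"offset": [0,0,0],"rotation": [0,0,0]}])

```text
clock: 6.05
position: [0.5724, 0.206, 0.0479]
ee_rot: [0.995, 0.102, 0.0, 0.0]
ft_force: [-2.5, -0.8, 6.5]
grip_width: 0.602
grasp_force: 3.4
```

Request:
jog_arm(deltas=[{"gripper": 0.6,"offset": [0,0,0.0005],"rotation": [0,0,0]},{"gripper": 0.6,"offset": [0,0,0],"rotation": [0,0,0]}])

```text
clock: 6.25
position: [0.5723, 0.206, 0.0479]
ee_rot: [0.995, 0.102, 0.0, 0.0]
ft_force: [-4.3, -2.1, 10.7]
grip_width: 0.6
grasp_force: 5.8
```

Request:
jog_arm(deltas=[{"gripper": 0.6,"offset": [-0.0003,0.0005,0],"rotation": [0,0,0]},{"gripper": 0.6,"offset": [0,0.001,0],"rotation": [0,0,0]},{"gripper": 0.6,"offset": [0,0.0015,0],"rotation": [0,0,0]},{"gripper": 0.6,"offset": [0,0.002,0],"rotation": [0,0,0]},{"gripper": 0.6,"offset": [0,0.002,0],"rotation": [0,0,0]}])

```text
clock: 6.75
position: [0.5739, 0.2006, 0.0479]
ee_rot: [0.995, 0.102, 0.001, -0.001]
ft_force: [-1.0, 4.0, 6.3]
grip_width: 0.602
grasp_force: 3.2
```

Request:
jog_arm(deltas=[{"gripper": 0.6,"offset": [0,0.002,0],"rotation": [0,0,0]},{"gripper": 0.6,"offset": [0,0.002,0],"rotation": [0,0,0]},{"gripper": 0.6,"offset": [0,0.002,0],"rotation": [0,0,0]},{"gripper": 0.6,"offset": [0,0.002,0],"rotation": [0,0,0]}])

```text
clock: 7.15
position: [0.5756, 0.1928, 0.0479]
ee_rot: [0.995, 0.102, 0.001, -0.001]
ft_force: [-0.4, 3.2, 7.2]
grip_width: 0.6
grasp_force: 3.2
```

Request:
jog_arm(deltas=[{"gripper": 0.6,"offset": [0,0.001,0.0003],"rotation": [0,0,0]},{"gripper": 0.6,"offset": [0,0.002,0.0002],"rotation": [0,0,0]},{"gripper": 0.6,"offset": [0,0.002,0],"rotation": [0,0,0]},{"gripper": 0.6,"offset": [0,0.002,0],"rotation": [0,0,0]}])

```text
clock: 7.55
position: [0.5773, 0.1864, 0.0479]
ee_rot: [0.995, 0.102, 0.002, -0.001]
ft_force: [-1.0, 4.5, 8.8]
grip_width: 0.601
grasp_force: 4.5
```

```bash
python3 - <<'E'
from workcell import imaging
import cv2,numpy as np
b=imaging.camera('scene')[185:345,225:475]
a=cv2.imread('pics/scene0.png')[185:345,225:475]
cv2.imwrite('pics/e1.png',np.vstack([cv2.resize(x,(450,288),interpolation=cv2.INTER_CUBIC) for x in(a,b)]))
E
```

```text
(no output)
```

View pics/e1.png

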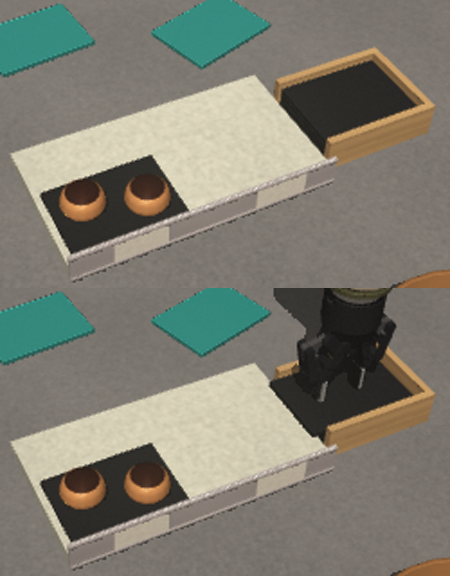

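The slate's open-side edge has moved from (280,100) to (270,93), about 15 mm over the step, so it follows with a little slip. Pressing slightly more and continuing.

Request:
jog_arm(deltas=[{"gripper": 0.6,"offset": [0,0.002,0.0002],"rotation": [0,0,0]},{"gripper": 0.6,"offset": [0,0.003,0],"rotation": [0,0,0]},{"gripper": 0.6,"offset": [0,0.003,0],"rotation": [0,0,0]},{"gripper": 0.6,"offset": [0,0.003,0],"rotation": [0,0,0]}])

```text
clock: 8.0
position: [0.5797, 0.1758, 0.0479]
ee_rot: [0.995, 0.102, 0.002, -0.001]
ft_force: [-1.3, 4.4, 10.0]
grip_width: 0.601
grasp_force: 5.0
```

Request:
jog_arm(deltas=[{"gripper": 0.6,"offset": [0,0.003,0],"rotation": [0,0,0]},{"gripper": 0.6,"offset": [0,0.003,0],"rotation": [0,0,0]},{"gripper": 0.6,"offset": [0,0.003,0],"rotation": [0,0,0]},{"gripper": 0.6,"offset": [0,0.003,0],"rotation": [0,0,0]}])

```text
clock: 8.4
position: [0.5821, 0.1639, 0.0479]
ee_rot: [0.995, 0.102, 0.002, -0.001]
ft_force: [-1.0, 4.2, 10.5]
grip_width: 0.6
grasp_force: 5.1
```

Request:
jog_arm(deltas=[{"gripper": 0.6,"offset": [0,0.003,0],"rotation": [0,0,0]},{"gripper": 0.6,"offset": [0,0.003,0],"rotation": [0,0,0]},{"gripper": 0.6,"offset": [0,0.003,0],"rotation": [0,0,0]},{"gripper": 0.6,"offset": [0,0.003,0],"rotation": [0,0,0]},{"gripper": 0.6,"offset": [0,0.003,0],"rotation": [0,0,0]}])

```text
clock: 8.9
position: [0.5852, 0.1493, 0.0479]
ee_rot: [0.995, 0.102, 0.002, -0.001]
ft_force: [-1.3, 4.2, 10.1]
grip_width: 0.599
grasp_force: 5.1
```

Request:
jog_arm(deltas=[{"gripper": 0.6,"offset": [0,0.003,0],"rotation": [0,0,0]},{"gripper": 0.6,"offset": [0,0.003,0],"rotation": [0,0,0]},{"gripper": 0.6,"offset": [0,0.003,0],"rotation": [0,0,0]},{"gripper": 0.6,"offset": [0,0.003,0],"rotation": [0,0,0]}])

```text
clock: 9.3
position: [0.5876, 0.1375, 0.0479]
ee_rot: [0.995, 0.102, 0.002, -0.001]
ft_force: [-0.4, 4.7, 10.3]
grip_width: 0.598
grasp_force: 5.1
```

Request:
jog_arm(deltas=[{"gripper": 0.6,"offset": [0,0.003,0],"rotation": [0,0,0]},{"gripper": 0.6,"offset": [0,0.003,0],"rotation": [0,0,0]},{"gripper": 0.6,"offset": [0,0.003,0],"rotation": [0,0,0]}])

```text
clock: 9.6
position: [0.5895, 0.1287, 0.0479]
ee_rot: [0.995, 0.102, 0.002, -0.001]
ft_force: [-1.4, 5.4, 9.8]
grip_width: 0.6
grasp_force: 5.0
```

Request:
jog_arm(deltas=[{"gripper": 0.6,"offset": [0,0.003,0],"rotation": [0,0,0]},{"gripper": 0.6,"offset": [0,0.003,0],"rotation": [0,0,0]},{"gripper": 0.6,"offset": [0,0.003,0],"rotation": [0,0,0]}])

```text
clock: 9.9
position: [0.5913, 0.1199, 0.0478]
ee_rot: [0.995, 0.102, 0.002, -0.001]
ft_force: [-0.6, 4.4, 10.4]
grip_width: 0.602
grasp_force: 4.9
```

Request:
jog_arm(deltas=[{"gripper": 0.6,"offset": [0,0.003,0],"rotation": [0,0,0]},{"gripper": 0.6,"offset": [0,0.003,0],"rotation": [0,0,0]}])

```text
clock: 10.1
position: [0.5926, 0.1141, 0.0479]
ee_rot: [0.995, 0.102, 0.002, -0.001]
ft_force: [-0.8, 3.7, 9.4]
grip_width: 0.601
grasp_force: 4.9
```

Request:
jog_arm(deltas=[{"gripper": 0.6,"offset": [0,0.003,0.0001],"rotation": [0,0,0]},{"gripper": 0.6,"offset": [0,0.003,0],"rotation": [0,0,0]},{"gripper": 0.6,"offset": [0,0.003,0],"rotation": [0,0,0]}])

```text
clock: 10.4
position: [0.5944, 0.1051, 0.0477]
ee_rot: [0.995, 0.102, 0.002, -0.001]
ft_force: [-0.7, 3.9, 8.8]
grip_width: 0.605
grasp_force: 4.7
```

Request:
jog_arm(deltas=[{"gripper": 0.6,"offset": [0,0.003,0],"rotation": [0,0,0]},{"gripper": 0.6,"offset": [0,0.003,0],"rotation": [0,0,0]},{"gripper": 0.6,"offset": [0,0.003,0],"rotation": [0,0,0]}])

```text
clock: 10.7
position: [0.596, 0.0961, 0.0474]
ee_rot: [0.995, 0.102, 0.002, -0.001]
ft_force: [-1.0, 4.3, 7.8]
grip_width: 0.602
grasp_force: 4.2
```

```bash
python3 - <<'E'
from workcell import imaging
import cv2,numpy as np
b=imaging.camera('scene')[185:345,225:475]
a=imaging.camera('top')[150:260,200:405]
cv2.imwrite('pics/f1.png',np.hstack([cv2.resize(a,(395,220),interpolation=cv2.INTER_CUBIC),cv2.resize(b,(344,220),interpolation=cv2.INTER_CUBIC)]))
E
```

```text
(no output)
```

View pics/f1.png

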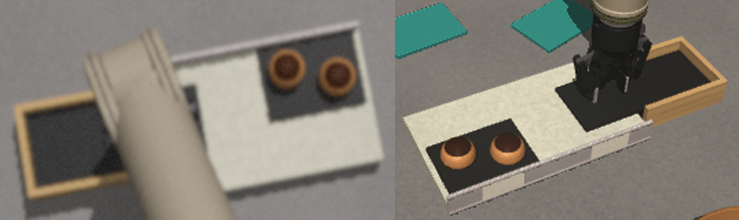

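The slate reaches from about (557,90) to (587,130) on the step, level and straight. The press is easing as it settles towards the step, so I'll make that up.

Request:
jog_arm(deltas=[{"gripper": 0.6,"offset": [0,0.002,0.0003],"rotation": [0,0,0]},{"gripper": 0.6,"offset": [0,0.003,0.0001],"rotation": [0,0,0]},{"gripper": 0.6,"offset": [0,0.003,0.0001],"rotation": [0,0,0]},{"gripper": 0.6,"offset": [0,0.003,0.0001],"rotation": [0,0,0]}])

```text
clock: 11.2
position: [0.5985, 0.0857, 0.0472]
ee_rot: [0.995, 0.102, 0.002, -0.001]
ft_force: [-0.7, 4.9, 10.4]
grip_width: 0.596
grasp_force: 5.5
```

Request:
jog_arm(deltas=[{"gripper": 0.6,"offset": [0,0.003,0.0001],"rotation": [0,0,0]},{"gripper": 0.6,"offset": [0,0.003,0.0001],"rotation": [0,0,0]},{"gripper": 0.6,"offset": [0,0.003,0.0001],"rotation": [0,0,0]}])

```text
clock: 11.5
position: [0.6005, 0.077, 0.047]
ee_rot: [0.995, 0.102, 0.002, -0.001]
ft_force: [-1.1, 5.0, 11.9]
grip_width: 0.598
grasp_force: 5.9
```

Request:
jog_arm(deltas=[{"gripper": 0.6,"offset": [0,0.003,0.0001],"rotation": [0,0,0]},{"gripper": 0.6,"offset": [0,0.003,0.0001],"rotation": [0,0,0]},{"gripper": 0.6,"offset": [0,0.003,0.0001],"rotation": [0,0,0]}])

```text
clock: 11.8
position: [0.6024, 0.0683, 0.0469]
ee_rot: [0.995, 0.102, 0.002, -0.001]
ft_force: [-1.7, 5.5, 13.3]
grip_width: 0.604
grasp_force: 6.4
```

Request:
jog_arm(deltas=[{"gripper": 0.6,"offset": [0,0.003,-0.0003],"rotation": [0,0,0]},{"gripper": 0.6,"offset": [0,0.003,0],"rotation": [0,0,0]},{"gripper": 0.6,"offset": [0,0.003,0],"rotation": [0,0,0]}])

```text
clock: 12.1
position: [0.6039, 0.0591, 0.0468]
ee_rot: [0.995, 0.102, 0.002, -0.001]
ft_force: [-1.3, 3.9, 9.3]
grip_width: 0.598
grasp_force: 4.5
```

Request:
jog_arm(deltas=[{"gripper": 0.6,"offset": [0,0.003,0],"rotation": [0,0,0]},{"gripper": 0.6,"offset": [0,0.003,0],"rotation": [0,0,0]},{"gripper": 0.6,"offset": [0,0.003,0],"rotation": [0,0,0]}])

```text
clock: 12.4
position: [0.6045, 0.0481, 0.045]
ee_rot: [0.995, 0.102, -0.0, -0.0]
ft_force: [-0.1, 1.4, 1.9]
grip_width: 0.6
grasp_force: 1.1
```

Request:
jog_arm(deltas=[{"gripper": 0.6,"offset": [0,0.003,0],"rotation": [0,0,0]},{"gripper": 0.6,"offset": [0,0.003,0],"rotation": [0,0,0]},{"gripper": 0.6,"offset": [0,0.003,0],"rotation": [0,0,0]}])

```text
clock: 12.7
position: [0.6064, 0.0391, 0.0451]
ee_rot: [0.995, 0.102, -0.0, 0.0]
ft_force: [-0.2, 1.6, 2.3]
grip_width: 0.596
grasp_force: 0.9
```

```bash
python3 - <<'E'
from workcell import imaging
import cv2,numpy as np
b=imaging.camera('scene')[195:345,225:475]
cv2.imwrite('pics/g1.png',cv2.resize(b,(800,480),interpolation=cv2.INTER_CUBIC))
E
```

```text
(no output)
```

View pics/g1.png

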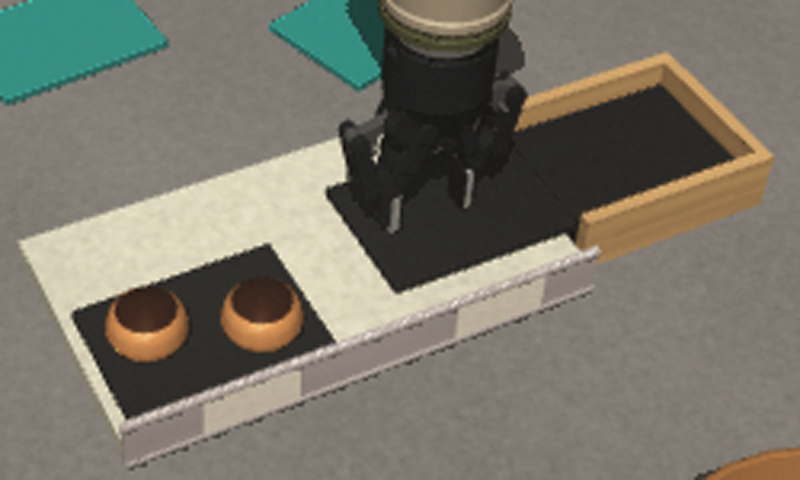

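The slate lies on the step with its leading edge from (328,193) to (399,291); the filled slate's near edge runs (269,244) to (334,341), leaving a gap. I'll work out the offsets.

```bash
python3 - <<'E'
from h import *
np.set_printoptions(precision=4,suppress=True)
s=lambda q:crop(q,3.2,(225,195))
S=[('scene',[(-.1,-.18,.03),(.1,.18,.05),(.1,-.18,.05)],s([(20,242),(597,250),(123,428)]))]
st,r=fit(S,[.6,-.05,.21]);print(st,r.ravel())
def rel(a,p):
    d=p[:2]-a[:2];c,s_=np.cos(a[2]),np.sin(a[2]);return np.array([c*d[0]+s_*d[1],-s_*d[0]+c*d[1],p[2]-a[2]])
sl,r=fit([('scene',[(-.055,-.075,.038),(.055,-.075,.038)],s([(328,193),(399,291)]))],[.6,.05,.21]);print(sl,r.ravel(),rel(st,sl))
fl,r=fit([('scene',[(-.055,.075,.038),(.055,.075,.038),(-.055,-.075,.038)],s([(269,244),(334,341),(73,313)]))],[.66,-.1,.21]);print(fl,r.ravel(),rel(st,fl),rel(fl,sl))
print(rel(st,np.array([.6064,.0391,.2044])))
E
```

```text
[ 0.6227 -0.0508  0.2105] [-0.5008  0.0323  1.113  -0.2929 -0.275  -0.0004]
[0.6099 0.063  0.2028] [-0.1456 -0.4862  0.1375  0.4105] [ 0.0113  0.114  -0.0078]
[ 0.6802 -0.1361  0.2362] [-0.4405 -1.2211  2.7751  1.5124 -0.6876 -0.279 ] [ 0.0384 -0.0954  0.0257] [-0.0218  0.2101 -0.0334]
[ 0.0029  0.0914 -0.0061]
```

Request:
jog_arm(deltas=[{"gripper": 0.6,"offset": [0,0,0.0005],"rotation": [0,0,0]},{"gripper": 0.6,"offset": [0,0,0.0004],"rotation": [0,0,0]},{"gripper": 0.6,"offset": [0,0,0],"rotation": [0,0,0]}])

```text
clock: 13.05
position: [0.6065, 0.0386, 0.045]
ee_rot: [0.995, 0.101, 0.0, 0.001]
ft_force: [-4.0, -1.5, 10.8]
grip_width: 0.602
grasp_force: 5.1
```

Request:
jog_arm(deltas=[{"gripper": 0.6,"offset": [0,0.002,0],"rotation": [0,0,0]},{"gripper": 0.6,"offset": [0,0.002,0],"rotation": [0,0,0]}])

```text
clock: 13.25
position: [0.6075, 0.0365, 0.045]
ee_rot: [0.995, 0.102, 0.001, -0.0]
ft_force: [-0.6, 4.5, 7.6]
grip_width: 0.598
grasp_force: 3.5
```

Request:
jog_arm(deltas=[{"gripper": 0.6,"offset": [0,0.002,0.0003],"rotation": [0,0,0]},{"gripper": 0.6,"offset": [0,0.002,0.0001],"rotation": [0,0,0]},{"gripper": 0.6,"offset": [0,0.003,0],"rotation": [0,0,0]}])

```text
clock: 13.55
position: [0.6094, 0.0302, 0.045]
ee_rot: [0.995, 0.102, 0.001, -0.001]
ft_force: [-0.9, 4.2, 8.1]
grip_width: 0.603
grasp_force: 4.5
```

Request:
jog_arm(deltas=[{"gripper": 0.6,"offset": [0,0.003,0],"rotation": [0,0,0]},{"gripper": 0.6,"offset": [0,0.003,0],"rotation": [0,0,0]},{"gripper": 0.6,"offset": [0,0.003,0],"rotation": [0,0,0]}])

```text
clock: 13.85
position: [0.6113, 0.0212, 0.045]
ee_rot: [0.995, 0.102, 0.001, -0.001]
ft_force: [-1.5, 4.4, 8.8]
grip_width: 0.6
grasp_force: 4.5
```

Request:
jog_arm(deltas=[{"gripper": 0.6,"offset": [0,0.003,0],"rotation": [0,0,0]},{"gripper": 0.6,"offset": [0,0.003,0],"rotation": [0,0,0]},{"gripper": 0.6,"offset": [0,0.003,0],"rotation": [0,0,0]},{"gripper": 0.6,"offset": [0,0.003,0],"rotation": [0,0,0]}])

```text
clock: 14.25
position: [0.6137, 0.0094, 0.045]
ee_rot: [0.995, 0.102, 0.001, -0.001]
ft_force: [-0.3, 4.4, 8.9]
grip_width: 0.598
grasp_force: 4.5
```

Request:
jog_arm(deltas=[{"gripper": 0.6,"offset": [0,0.003,0],"rotation": [0,0,0]},{"gripper": 0.6,"offset": [0,0.002,0],"rotation": [0,0,0]},{"gripper": 0.6,"offset": [0,0,-0.001],"rotation": [0,0,0]},{"gripper": 0.6,"offset": [0,0,-0.003],"rotation": [0,0,0]},{"gripper": 0.6,"offset": [0,0,-0.01],"rotation": [0,0,0]},{"gripper": 0.6,"offset": [0,0,-0.02],"rotation": [0,0,0]},{"gripper": 0.6,"offset": [-0.03,-0.01,0],"rotation": [0,0,0]},{"gripper": 0.6,"offset": [-0.03,-0.01,0],"rotation": [0,0,0]},{"gripper": 0.6,"offset": [-0.03,0,0],"rotation": [0,0,0]},{"gripper": 0.6,"offset": [0,0,0],"rotation": [0,0,0]},{"gripper": 0.6,"offset": [0,0,0],"rotation": [0,0,0]}])

```text
clock: 15.35
position: [0.5219, 0.0041, 0.0786]
ee_rot: [0.995, 0.102, 0.001, 0.0]
ft_force: [0.3, 0.4, 0.1]
grip_width: 0.601
grasp_force: 0.0
```

```bash
python3 - <<'E'
from workcell import imaging
import cv2,numpy as np
b=imaging.camera('scene')[195:345,225:475]
cv2.imwrite('pics/g2.png',cv2.resize(b,(800,480),interpolation=cv2.INTER_CUBIC))
E
```

```text
(no output)
```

View pics/g2.png

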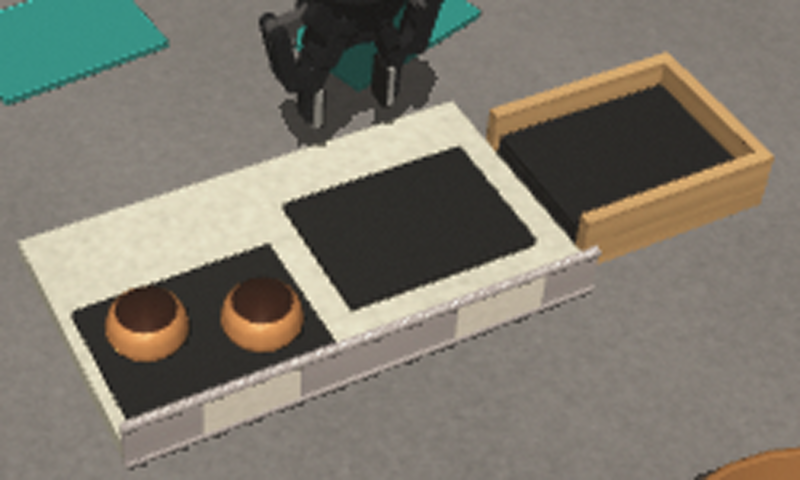

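The slate lies wholly on the step, corners at (285,206), (352,309), (535,241), (463,149), clear of both the filled slate and the caddy.

```bash
python3 - <<'E'
from h import *
np.set_printoptions(precision=4,suppress=True)
s=lambda q:crop(q,3.2,(225,195))
S=[('scene',[(-.1,.18,.03),(-.1,-.18,.03),(.1,.18,.05),(.1,-.18,.05)],s([(452,101),(20,242),(597,250),(123,428)]))]
st,r=fit(S,[.6,-.05,.21]);print(st,r.ravel())
def rel(a,p):
    d=p[:2]-a[:2];c,s_=np.cos(a[2]),np.sin(a[2]);return np.array([c*d[0]+s_*d[1],-s_*d[0]+c*d[1],p[2]-a[2]])
sl,r=fit([('scene',[(-.055,-.075,.038),(.055,-.075,.038),(.055,.075,.038),(-.055,.075,.038)],s([(285,206),(352,309),(535,241),(463,149)]))],[.6,.05,.21]);print(sl,r.ravel(),rel(st,sl))
t=np.array([.5219,.0041,.2044]);print(rel(st,t),rel(sl,t))
E
```

```text
[ 0.6226 -0.0511  0.2117] [ 0.1656 -0.0425 -0.6219  0.0884  0.9918 -0.3901 -0.3005  0.0308]
[0.6172 0.0274 0.1959] [-0.5909 -0.1524 -0.0289 -0.0901  1.2768  0.5653 -0.2811 -0.4254] [ 0.0112  0.0778 -0.0158]
[-0.0868  0.0751 -0.0073] [-0.098  -0.0043  0.0085]
```

Request:
jog_arm(deltas=[{"gripper": 0.6,"offset": [0.003,-0.003,0.01],"rotation": [0,0,-0.4]},{"gripper": 0.6,"offset": [0,0,0.01],"rotation": [0,0,0]},{"gripper": 0.6,"offset": [0,0,0.008],"rotation": [0,0,0]},{"gripper": 0.6,"offset": [0,0,0.004],"rotation": [0,0,0]},{"gripper": 0.6,"offset": [0,0,0.003],"rotation": [0,0,0]},{"gripper": 0.6,"offset": [0,0,0.002],"rotation": [0,0,0]},{"gripper": 0.6,"offset": [0,0,0.001],"rotation": [0,0,0]},{"gripper": 0.6,"offset": [0,0,0],"rotation": [0,0,0]},{"gripper": 0.6,"offset": [0,0,0],"rotation": [0,0,0]}])

```text
clock: 16.3
position: [0.5242, 0.008, 0.0401]
ee_rot: [0.994, 0.105, 0.0, 0.0]
ft_force: [-0.7, -0.4, -0.2]
grip_width: 0.6
grasp_force: 0.0
```

Request:
jog_arm(deltas=[{"gripper": 0.6,"offset": [0.004,0,0],"rotation": [0,0,0]},{"gripper": 0.6,"offset": [0.004,0,0],"rotation": [0,0,0]},{"gripper": 0.6,"offset": [0.004,0,0],"rotation": [0,0,0]},{"gripper": 0.6,"offset": [0.004,0,0],"rotation": [0,0,0]},{"gripper": 0.6,"offset": [0.003,0,0],"rotation": [0,0,0]},{"gripper": 0.6,"offset": [0.002,0,0],"rotation": [0,0,0]},{"gripper": 0.6,"offset": [0,0,0],"rotation": [0,0,0]}])

```text
clock: 17.0
position: [0.5447, 0.0126, 0.0398]
ee_rot: [0.994, 0.105, 0.0, -0.0]
ft_force: [0.1, -0.6, -0.0]
grip_width: 0.6
grasp_force: 0.0
```

Request:
jog_arm(deltas=[{"gripper": 0.6,"offset": [0.001,0,0],"rotation": [0,0,0]},{"gripper": 0.6,"offset": [0.001,0,0],"rotation": [0,0,0]},{"gripper": 0.6,"offset": [0.001,0,0],"rotation": [0,0,0]},{"gripper": 0.6,"offset": [0.001,0,0],"rotation": [0,0,0]},{"gripper": 0.6,"offset": [0.001,0,0],"rotation": [0,0,0]},{"gripper": 0.6,"offset": [0.001,0,0],"rotation": [0,0,0]},{"gripper": 0.6,"offset": [0.001,0,0],"rotation": [0,0,0]},{"gripper": 0.6,"offset": [0.001,0,0],"rotation": [0,0,0]},{"gripper": 0.6,"offset": [0.001,0,0],"rotation": [0,0,0]},{"gripper": 0.6,"offset": [0.001,0,0],"rotation": [0,0,0]},{"gripper": 0.6,"offset": [0.001,0,0],"rotation": [0,0,0]},{"gripper": 0.6,"offset": [0.001,0,0],"rotation": [0,0,0]},{"gripper": 0.6,"offset": [0.001,0,0],"rotation": [0,0,0]},{"gripper": 0.6,"offset": [0.001,0,0],"rotation": [0,0,0]}])

```text
clock: 18.4
position: [0.5583, 0.0154, 0.0398]
ee_rot: [0.994, 0.105, -0.0, 0.0]
ft_force: [-2.0, 0.8, -0.1]
grip_width: 0.602
grasp_force: 0.6
```

Request:
jog_arm(deltas=[{"gripper": 0.6,"offset": [0.0015,0,0],"rotation": [0,0,0]},{"gripper": 0.6,"offset": [0.0015,0,0],"rotation": [0,0,0]},{"gripper": 0.6,"offset": [0.0015,0,0],"rotation": [0,0,0]},{"gripper": 0.6,"offset": [0.0015,0,0],"rotation": [0,0,0]},{"gripper": 0.6,"offset": [0.0015,0,0],"rotation": [0,0,0]},{"gripper": 0.6,"offset": [0.0015,0,0],"rotation": [0,0,0]},{"gripper": 0.6,"offset": [0.0015,0,0],"rotation": [0,0,0]},{"gripper": 0.6,"offset": [0.0015,0,0],"rotation": [0,0,0]},{"gripper": 0.6,"offset": [0.0015,0,0],"rotation": [0,0,0]}])

```text
clock: 19.3
position: [0.5715, 0.0183, 0.0398]
ee_rot: [0.994, 0.105, 0.0, 0.0]
ft_force: [-0.4, -0.0, -1.0]
grip_width: 0.602
grasp_force: 0.6
```

Request:
jog_arm(deltas=[{"gripper": 0.6,"offset": [0.001,0,0],"rotation": [0,0,0]},{"gripper": 0.6,"offset": [0.001,0,0],"rotation": [0,0,0]},{"gripper": 0.6,"offset": [0.001,0,0],"rotation": [0,0,0]},{"gripper": 0.6,"offset": [0.001,0,0],"rotation": [0,0,0]}])

```text
clock: 19.7
position: [0.5754, 0.0191, 0.0398]
ee_rot: [0.994, 0.105, 0.0, 0.0]
ft_force: [-1.7, -0.8, 0.4]
grip_width: 0.6
grasp_force: 0.6
```

Request:
jog_arm(deltas=[{"gripper": 0.6,"offset": [0.0007,0,0],"rotation": [0,0,0]},{"gripper": 0.6,"offset": [0.0007,0,0],"rotation": [0,0,0]}])

```text
clock: 19.9
position: [0.5767, 0.0194, 0.0398]
ee_rot: [0.994, 0.105, -0.0, 0.0]
ft_force: [-0.8, 0.1, 0.1]
grip_width: 0.601
grasp_force: 0.6
```

Request:
jog_arm(deltas=[{"gripper": 0.6,"offset": [0.0007,0,0],"rotation": [0,0,0]},{"gripper": 0.6,"offset": [0.0007,0,0],"rotation": [0,0,0]}])

```text
clock: 20.1
position: [0.5781, 0.0197, 0.0398]
ee_rot: [0.994, 0.105, 0.0, 0.0]
ft_force: [-1.3, 0.0, -0.1]
grip_width: 0.598
grasp_force: 0.6
```

Request:
jog_arm(deltas=[{"gripper": 0.6,"offset": [0.0007,0,0],"rotation": [0,0,0]},{"gripper": 0.6,"offset": [0.0007,0,0],"rotation": [0,0,0]}])

```text
clock: 20.3
position: [0.5795, 0.02, 0.0398]
ee_rot: [0.994, 0.105, -0.0, 0.0]
ft_force: [-2.5, -0.2, -0.9]
grip_width: 0.601
grasp_force: 0.9
```

Request:
jog_arm(deltas=[{"gripper": 0.6,"offset": [0.0007,0,0],"rotation": [0,0,0]},{"gripper": 0.6,"offset": [0.0007,0,0],"rotation": [0,0,0]}])

```text
clock: 20.5
position: [0.5798, 0.02, 0.0395]
ee_rot: [0.994, 0.105, -0.001, 0.0]
ft_force: [-8.5, -1.5, 4.7]
grip_width: 0.598
grasp_force: 4.4
```

Request:
jog_arm(deltas=[{"gripper": 0.6,"offset": [0.0006,0,0],"rotation": [0,0,0]},{"gripper": 0.6,"offset": [0.0006,0,0],"rotation": [0,0,0]}])

```text
clock: 20.7
position: [0.5799, 0.02, 0.0394]
ee_rot: [0.994, 0.105, -0.002, 0.0]
ft_force: [-13.9, -1.8, 7.0]
grip_width: 0.596
grasp_force: 6.8
```

Firm against the rail; backing off and lifting.

Request:
jog_arm(deltas=[{"gripper": 0.6,"offset": [-0.001,0,0],"rotation": [0,0,0]},{"gripper": 0.6,"offset": [-0.002,0,0],"rotation": [0,0,0]},{"gripper": 0.6,"offset": [-0.005,0,0],"rotation": [0,0,0]},{"gripper": 0.6,"offset": [-0.01,0,0],"rotation": [0,0,0]},{"gripper": 0.6,"offset": [-0.01,0,-0.01],"rotation": [0,0,0]},{"gripper": 0.6,"offset": [-0.02,0,-0.03],"rotation": [0,0,0]},{"gripper": 0.6,"offset": [-0.02,0,-0.03],"rotation": [0,0,0]},{"gripper": 0.6,"offset": [-0.02,0,-0.03],"rotation": [0,0,0]},{"gripper": 0.6,"offset": [0,0,0],"rotation": [0,0,0]},{"gripper": 0.6,"offset": [0,0,0],"rotation": [0,0,0]}])

```text
clock: 21.7
position: [0.4959, 0.0017, 0.1405]
ee_rot: [0.994, 0.105, 0.001, 0.001]
ft_force: [-1.2, -0.3, -1.1]
grip_width: 0.599
grasp_force: 0.0
```

```bash
python3 - <<'E'
from workcell import imaging
import cv2,numpy as np
b=imaging.camera('scene')[195:345,225:475]
cv2.imwrite('pics/g3.png',cv2.resize(b,(800,480),interpolation=cv2.INTER_CUBIC))
E
```

```text
(no output)
```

View pics/g3.png

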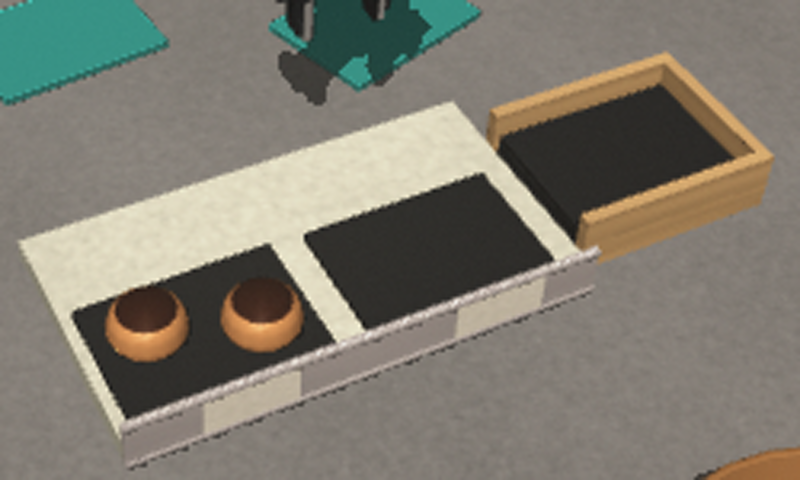

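The slate lies flush along the rail: its free edge (304,237)–(486,174) is parallel to the rail, with gaps to the filled slate and the caddy. The pile and the rest look unchanged, so I'm handing in.

```bash
python3 -c "
from workcell import workorder
print(workorder.hand_in())"
```

```text
the job is handed in; nothing more can be done
None
```

The job is handed in at about 22 s, with no verdict returned: the top slate lies flat on the step, pushed up against the price rail (peak reading about 14 N) and parallel to it by eye, with gaps to the caddy and filled slate, and the pile and nearby items look undisturbed in the last picture.

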